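# Rock a stuck print head out of its carriage and hold it clear

### The arm

A 6-joint arm with a two-finger parallel gripper is mounted at the origin on the work surface. World frame = base frame: x ahead of the robot, y to its left, z up, the work surface at z = 0. Lengths are in m, angles in rad, forces in N, time in s.
With the tool pointing down it reaches from about 0.325 to 0.9 m from the base axis. Payload 3.5 kg.
Tool frame: the origin (TCP) lies at the very end of the fingers, on their centre line; the grasp point (between the pads) lies 19 mm behind it; z points along the fingers, y is the line along which they close (so a half turn about z gives the same grasp; the last joint's range is limited). The gripper opens to 85 mm and grips with 20 to 120 N. Pads are 22 mm wide; open, the fingers measure 114 mm over their backs; the gripper's body (76 mm by 85 mm) begins 54 mm behind the grasp point. The pads swing forward as they close: fully open they stand 13 mm farther back than shut.
Start: joints at [-1.211, 0.276, -0.026, 1.268, 0, 1.467], TCP at [0.279, -0.559, 0.21] pointing down, gripper open.
Joint ranges: [-3.12, 3.12], [-0.85, 1.88], [-1.08, 1.24], [-1.95, 2.15], [-1.57, 1.53], [-3.14, 3.14]. Speed limits (rad/s): [2.57, 2.57, 3.14, 3.14, 3.14, 3.14].

### API

Orientations are given as a unit quaternion [x, y, z, w].
In Python, from bench import observe, camera, finish_job gives the robot as it stands. The module is installed in compiled form; this text tells all that it offers.
- The arm moves only by the tool drive_tool, never from a script. Its argument "steps" is text: rows parted by semicolons, each of 7 numbers parted by spaces: the shift along the tool's x, y, z in units of 0.1 m (1.0 is 0.1 m), then the turn, a rotation vector about the tool's x, y, z in units of 2 pi rad (1.0 is 2 pi rad), then the opening, from -1 (shut) to 1 (fully open). In form: dx dy dz wx wy wz jaw; .... A call has exactly 10 rows; each row is the pose to reach, as a shift and turn from the pose commanded when the call began, along the tool's axes at that moment, turning the shorter way round; what a row does not reach only later rows make up. A row lasts 1/10 s, in which the tool goes at most 50 mm and 8.59 degrees, less where a joint would pass 70% of its speed; a pose out of reach is approached as far as the arm can. A call with a number of a shift or a turn outside -1 to 1 is refused whole. A call with a gripper value outside its range is refused whole. The fingers move at their own pace and stop on an object; "grip_force" is the grip in N (left out, the last holds). Time passes only in rows, so rows that repeat a pose let the fingers close, or fill a call up. It gives the time, the measured TCP pose, the force, the opening and the grip force at its end, in the units of the state.
- observe(): the state, without advancing time (a new reading comes with each control period).
- camera(name): name is "side" or "top"; returns a dict with "pixels" (480x640x3 uint8, red, green, blue), "intrinsics" (3x3 intrinsics, pixels), "R" (3x3) and "t" (3): a world point X has camera coordinates R X + t. Camera axes: x right, y down, z forward; pixel columns grow to the right and rows downward; lengths in m; the calibration is good to about 2 mm. A picture is of the moment at which its call begins. There is no depth.
- finish_job(): hands the job in; it is judged then, once.
The state is a dict: "clock": time; "q": joint angles; "dq": joint speeds; "effort": joint torques, N m; "tcp_pos": TCP position; "ee_rot": TCP orientation; "contact_force": force on the tool from outside, world axes, zero at the start; "torque": the same for the moment, N m; "finger_gap": opening from 0.0 (shut) to 1.0 (fully open); "gripper_force": force on a finger pad.
Only numpy, scipy, OpenCV 4.12 (cv2) and the standard library are available. Lean on these libraries where they do the work, as an engineer would, in place of code of your own. Each camera call takes 0.05 s, during which the arm holds its last target. There are 200 camera calls.

### The job

The print head is stuck in the printer's carriage, its foot pinched between the two sprung blue cheeks, and the carriage itself only clips onto the rods, so pulling straight up would drag the carriage off them. Grip the head across its sides and rock it side to side along the rods, about 5 degrees and at least twice each way, while the foot is still between the cheeks, easing it up little by little as you rock until it frees; the carriage must stay down on its rods. Finish while still holding the head, steady and upright, straight above its seat with the nozzle just clear, about 15 mm above the tops of the cheeks, and do not disturb the other things on the bench.

Things in the scene. Friction and masses are not known exactly. Their poses are not given: they have to be found in the camera images.
- head_grip (a point): Middle of the print head's grip zone, 58 mm above the underside of its foot. The head (about 180 g) is a rigid upright block 30 mm (x) by 36 mm (y, along the rods): aluminium foot 24 mm high in the slot, finned cooler above it to 58 mm, blue cap 58 to 76 mm with a 6 mm black stub on top; a black fan 10 mm thick on its -x face, 30 to 60 mm up. Both y faces are free: grip across the 36 mm.
- head_cap (a point): Centre of the blue cap's top, 76 mm above the underside of the foot, on the head's mid axis; its z axis is the head's own upright axis. It starts upright, axes along those of seat.
- nozzle_tip (a point): Tip of the head's brass nozzle, lowest point of the head, on its mid axis, 16 mm below the underside of the foot and 74 mm below head_grip; it hangs in the plate's window.
- seat (a point): Fixed to the carriage: centre of the slot at the top of the carriage plate, 75 mm above the bench, where the foot's underside rests. x across the rods (the cheeks press along x), y along the rods (the rocking direction), z up. Clear ears 12 mm high stand at y = +-21.5 to 27.5 mm and leave the foot 3.5 mm each side; the foot can lean over 6 degrees either way.
- cheek_top (a point): Point midway between the cheeks at the height of their tops, 26 mm above seat. Two blue cheeks, 42 mm along y, at x = +-18 to 23 mm, each sprung inwards with about 36 N on two round steel nubs (y = +-12 mm, 14 mm above seat). Friction at the nubs holds the head with some 35 to 50 N against a straight pull, little while it is being rocked about the nubs; it is free of them when lifted about 14 mm.
- carriage (a joint): How far the carriage (clear plate 96 by 100 mm on four blue clip-on bushings) has been pulled up off its rods, m: 0 = clipped down, grows upward. It lets go at about 22 N of upward pull; otherwise it is rigid, it does not slide along the rods.
- axis: The printer's X axis screwed to the bench: two 8 mm steel rods along its y axis, at x = +-35 mm and 52 mm high, between clear end blocks (110 by 30 mm, 75 mm high, at y = +-165 mm), a 42 mm motor outside the +y block. Origin: on the bench, midway between the end blocks; does not move.
- spool: Bystander: filament spool lying flat, 160 mm across, 54 mm high, off-white filament. Origin: centre of its underside.
- mouse: Bystander: black computer mouse, 56 by 100 mm (long along its y), 32 mm high. Origin: centre of its underside.
- screwdriver: Bystander: red-handled screwdriver lying along its own x axis, handle to its -x, about 200 mm long and 26 mm thick. Origin: on the bench under its middle.
- tray: Bystander: open blue parts tray, 80 by 110 mm, 22 mm high, with four steel bearings in it. Origin: centre of its underside.
Not all that is in view belongs to the job. Leave any pink look-alike of the part that bears head_grip alone.

How it is judged:
By the outcome, as a careful person would: the job done as asked, in the order asked, and still so for the second after the job is handed in, while the arm keeps its last pose, push and grip.
It also fails if it takes over 42 s, if anything falls off the work surface, if the arm or the gripper's body presses on something with over 40 N, if the wrist force passes 120 N, or if a joint passes its speed limit or range.

## Working session

There is one attempt and no reset: what is moved stays moved. The work goes in short steps, Python scripts to look and compute and a tool call to move; the robot and the scene stay as the last step left them, time stands still between calls to the robot, and variables do not carry over. Pictures are saved under pics/ and viewed, at most 10 in all, crops included, and the job is handed in when it is done.

Besides the shell and the picture viewer there is one more tool, called after "Call:" in YAML: its name, and indented under it one key for each argument. drive_tool: Moves the arm, as the interface text tells. Its arguments: {"type":"object","properties":{"steps":{"type":"string"},"grip_force":{"type":"number"}},"required":["steps"]}

```bash
mkdir -p pics
cat > h.py <<'E'
from bench import observe,camera
import cv2,numpy as np,pickle
def snap(n,f):
    c=camera(n); cv2.imwrite('pics/'+f+'.png',c['pixels'][:,:,::-1]); pickle.dump(c,open(f+'.pkl','wb')); return c
def onplane(c,u,v,z):
    d=c['R'].T@np.linalg.solve(c['intrinsics'],[u,v,1.]); o=-c['R'].T@c['t']; return o+d*(z-o[2])/d[2]
def proj(c,X):
    p=c['intrinsics']@(c['R']@np.array(X)+c['t']); return p[:2]/p[2]
E
python3 - <<'E'
from h import *
for n in('top','side'):
    c=snap(n,n+'0'); print(n,-c['R'].T@c['t'],c['R'][2],c['intrinsics'][0,0])
print(observe())
E
```

```text
top [ 0.47171504 -0.10401596  1.15609128] [ 0.09157049  0.01688699 -0.9956554 ] 613.8655178963523
side [0.26731618 0.79045913 0.63633251] [ 0.29466135 -0.82558283 -0.48123558] 580.106157064971
{'clock': 0.1, 'q': array([-1.21138205e+00,  2.77082320e-01, -2.77753526e-02,  1.26799669e+00,
       -3.50356980e-05,  1.46737900e+00]), 'dq': array([-2.64553745e-03,  9.31142045e-04,  5.08705578e-03, -7.30133143e-04,
       -9.89550114e-04, -5.50398091e-05]), 'effort': array([ 8.42568170e-05, -4.46707928e+01,  2.96129072e+01,  8.41818459e-03,
       -9.81113908e-05, -4.57948261e-06]), 'tcp_pos': array([ 0.27875312, -0.55853873,  0.20864091]), 'ee_rot': array([ 9.73342128e-01,  2.29355711e-01, -1.48728120e-04, -1.01836550e-03]), 'contact_force': array([ 0.79582712, -0.36817313, -0.29222134]), 'torque': array([-0.01828335,  0.0289362 ,  0.04423492]), 'gripper_force': 0.0, 'finger_gap': 0.9952760066961356}
```

View pics/top0.png

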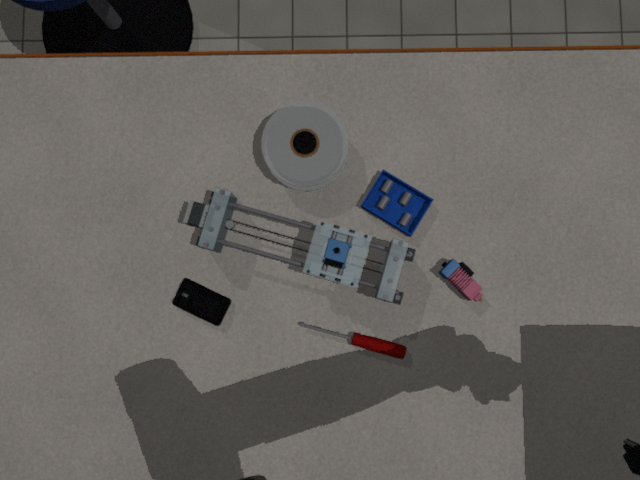

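View pics/side0.png

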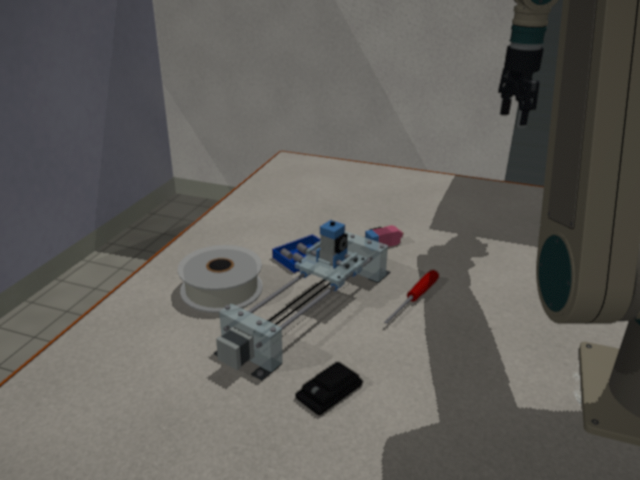

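The top view shows the axis from the motor at (195,215) to the end block at (395,270), with the head at (337,250). The pink look-alike lies at (462,280). I'll enlarge the head in both views.

Run:
```python
from h import *
a=cv2.imread('pics/top0.png')[195:315,180:420]; b=cv2.imread('pics/side0.png')[205:305,270:400]
A=cv2.resize(a,None,fx=3.33,fy=3.33,interpolation=cv2.INTER_CUBIC)
cv2.imwrite('pics/topc.png',A)
cv2.imwrite('pics/sidec.png',cv2.resize(b,None,fx=5,fy=5,interpolation=cv2.INTER_CUBIC))
```

```text
(no output)
```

View pics/topc.png

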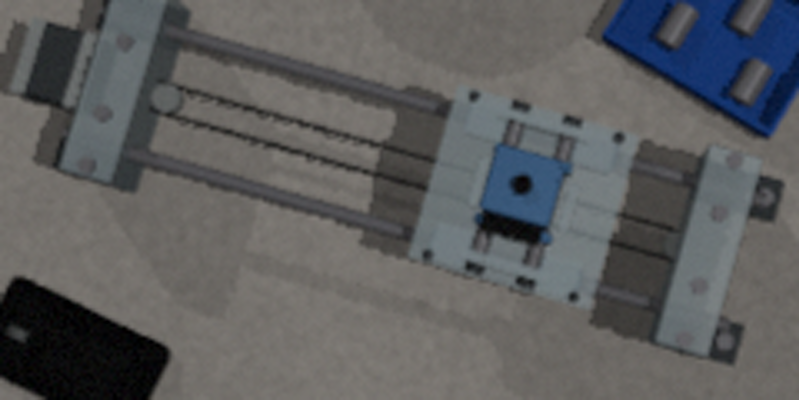

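View pics/sidec.png

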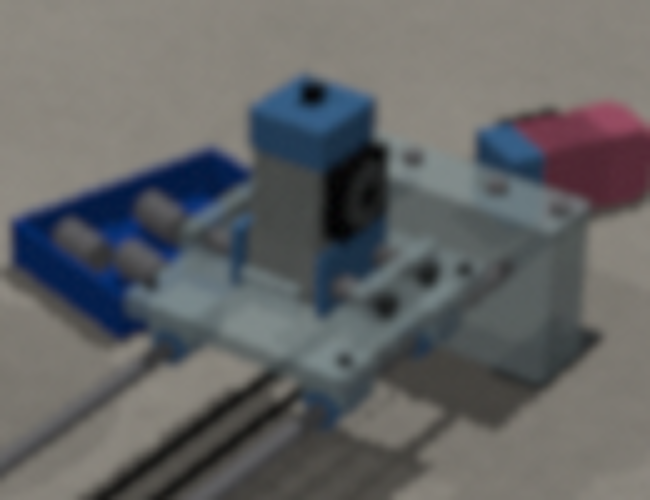

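Run:
```python
from h import *
c=pickle.load(open('top0.pkl','rb')); s=pickle.load(open('side0.pkl','rb'))
f=lambda u,v,z:onplane(c,180+u/3.333,195+v/3.333,z)
g=lambda u,v,z:onplane(s,270+u/5,205+v/5,z)
print('stub',f(522,183,.157),g(313,90,.157))
cap=[(500,145),(570,160),(553,230),(480,210)]
P=np.array([f(*p,.151) for p in cap]);print(P.mean(0),[np.linalg.norm(P[i]-P[i-1]).round(4) for i in range(4)])
Q=np.array([f(*p,.075) for p in[(455,88),(640,140),(595,305),(412,255)]]);print('plate',Q.mean(0),[np.linalg.norm(Q[i]-Q[i-1]).round(4) for i in range(4)])
ang=lambda a,b:np.degrees(np.arctan2(*(b-a)[[1,0]]))
print('rods', ang(f(440,105,.056),f(175,35,.056)),ang(f(405,232,.056),f(140,157,.056)))
print('block R',ang(f(655,342,.075),f(710,145,.075)),ang(f(705,362,.075),f(757,160,.075)))
print('plate y',ang(Q[1],Q[0]),ang(Q[2],Q[3]),'x',ang(Q[3],Q[0]),ang(Q[2],Q[1]))
print('side cap', g(313,160,.133),'capcorners',[g(*p,.151) for p in[(250,115),(313,135),(376,98),(308,75)]])
# look-alike
from scipy.spatial.transform import Rotation as R
o=observe();print(R.from_quat(o['ee_rot']).as_matrix().round(3))
```

```text
stub [ 0.55242667 -0.10077722  0.157     ] [ 0.55199909 -0.09919738  0.157     ]
[ 0.55131619 -0.10258592  0.151     ] [np.float64(0.0336), np.float64(0.0353), np.float64(0.0356), np.float64(0.0372)]
plate [ 0.55177829 -0.10225047  0.075     ] [np.float64(0.0918), np.float64(0.1022), np.float64(0.0906), np.float64(0.1001)]
rods 74.60148852285137 73.74793059893356
block R -16.43303316914777 -15.396369157293561
plate y 73.67182287600414 74.29091116906366 x -14.669697222350344 -15.932098303761864
side cap [ 0.54865766 -0.09098249  0.133     ] capcorners [array([ 0.57052563, -0.08350693,  0.151     ]), array([ 0.54448064, -0.07710446,  0.151     ]), array([ 0.53209042, -0.11251203,  0.151     ]), array([ 0.56113244, -0.12119039,  0.151     ])]
[[ 0.895  0.446 -0.001]
 [ 0.446 -0.895  0.002]
 [ 0.    -0.002 -1.   ]]
```

The axis's y direction lies at about 74° and the head at about (0.552, -0.101). The sizes and both views agree. Next I work out the transit in five calls.

Run:
```python
from h import *
p0=np.array([.279,-.559]);p1=np.array([.552,-.101]);y0,y1=-63.5,74.2
yy=np.radians(np.linspace(y0,y1,6))
for k in range(5):
    d=(p1-p0)/5; a=yy[k]; ty=np.array([np.cos(a),np.sin(a)]); tx=np.array([-ty[1],ty[0]]) # tool x = y cross z(down)
    print(k,(d@tx*10).round(3),(d@ty*10).round(3),-27.54/360)
```

```text
0 0.897 -0.576 -0.0765
1 1.062 -0.096 -0.0765
2 0.986 0.406 -0.0765
3 0.687 0.816 -0.0765
4 0.232 1.041 -0.0765
```

Call:
drive_tool:
  steps: "0.09 -0.058 0 0 0 -0.008 1; 0.18 -0.115 0 0 0 -0.015 1; 0.27 -0.173 0 0 0 -0.023 1; 0.36 -0.23 0 0 0 -0.031 1; 0.45 -0.288 0 0 0 -0.038 1; 0.54 -0.346 0 0 0 -0.046 1; 0.63 -0.403 0 0 0 -0.054 1; 0.72 -0.461 0 0 0 -0.061 1; 0.81 -0.518 0 0 0 -0.069 1; 0.9 -0.576 0 0 0 -0.0765 1"
  grip_force: 20

```text
clock: 1.1
tcp_pos: [0.3341, -0.4667, 0.2095]
ee_rot: [0.89, 0.456, 0.0, -0.0]
contact_force: [-0.7, -0.0, -0.5]
finger_gap: 1.001
gripper_force: 0.0
```

Call:
drive_tool:
  steps: "0.1 -0.01 0 0 0 -0.008 1; 0.2 -0.02 0 0 0 -0.015 1; 0.3 -0.03 0 0 0 -0.023 1; 0.4 -0.04 0 0 0 -0.031 1; 0.5 -0.05 0 0 0 -0.038 1; 0.6 -0.06 0 0 0 -0.046 1; 0.7 -0.07 0 0 0 -0.054 1; 0.8 -0.08 0 0 0 -0.061 1; 0.9 -0.09 0 0 0 -0.069 1; 1.0 -0.1 0 0 0 -0.0765 1"

```text
clock: 2.1
tcp_pos: [0.3848, -0.38, 0.2097]
ee_rot: [0.756, 0.655, 0.0, -0.0]
contact_force: [0.5, 0.6, 0.2]
finger_gap: 1.002
gripper_force: 0.0
```

Call:
drive_tool:
  steps: "0.1 0.04 0 0 0 -0.008 1; 0.2 0.08 0 0 0 -0.015 1; 0.3 0.12 0 0 0 -0.023 1; 0.4 0.16 0 0 0 -0.031 1; 0.5 0.2 0 0 0 -0.038 1; 0.6 0.24 0 0 0 -0.046 1; 0.7 0.28 0 0 0 -0.054 1; 0.8 0.32 0 0 0 -0.061 1; 0.9 0.36 0 0 0 -0.069 1; 1.0 0.4 0 0 0 -0.0765 1"

```text
clock: 3.1
tcp_pos: [0.439, -0.2869, 0.2097]
ee_rot: [0.578, 0.816, -0.0, 0.0]
contact_force: [-0.2, 0.3, 0.2]
finger_gap: 0.998
gripper_force: 0.0
```

Call:
drive_tool:
  steps: "0.07 0.08 0 0 0 -0.008 1; 0.14 0.16 0 0 0 -0.015 1; 0.21 0.24 0 0 0 -0.023 1; 0.28 0.32 0 0 0 -0.031 1; 0.35 0.4 0 0 0 -0.038 1; 0.42 0.48 0 0 0 -0.046 1; 0.49 0.56 0 0 0 -0.054 1; 0.56 0.64 0 0 0 -0.061 1; 0.63 0.72 0 0 0 -0.069 1; 0.7 0.8 0 0 0 -0.0765 1"

```text
clock: 4.1
tcp_pos: [0.4917, -0.1945, 0.2097]
ee_rot: [0.367, 0.93, -0.0, 0.0]
contact_force: [0.4, -0.0, 0.5]
finger_gap: 1.001
gripper_force: 0.0
```

Call:
drive_tool:
  steps: "0.02 0.11 0 0 0 -0.008 1; 0.05 0.22 0 0 0 -0.015 1; 0.07 0.33 0 0 0 -0.023 1; 0.1 0.44 0 0 0 -0.031 1; 0.12 0.55 0 0 0 -0.038 1; 0.15 0.66 0 0 0 -0.046 1; 0.17 0.77 0 0 0 -0.054 1; 0.2 0.88 0 0 0 -0.061 1; 0.2 0.96 0 0 0 -0.069 1; 0.2 1 0 0 0 -0.0765 1"

```text
clock: 5.1
tcp_pos: [0.5459, -0.1078, 0.2097]
ee_rot: [0.135, 0.991, 0.0, 0.0]
contact_force: [-0.4, 0.7, 0.3]
finger_gap: 0.999
gripper_force: 0.0
```

Run:
```python
from h import *
from scipy.spatial.transform import Rotation as R
o=observe();M=R.from_quat(o['ee_rot']).as_matrix();print(o['tcp_pos'],M.round(4),o['q'])
print('yaw',np.degrees(np.arctan2(M[1,1],M[0,1])))
print('to go, tool units',(M.T@(np.array([.552,-.101,.114])-o['tcp_pos'])*10).round(3))
```

```text
[ 0.54591382 -0.10776572  0.20968607] [[-9.635e-01  2.676e-01  1.000e-04]
 [ 2.676e-01  9.635e-01  1.000e-04]
 [-1.000e-04  2.000e-04 -1.000e+00]] [-3.11166629e-01  1.55360760e-01 -1.77720903e-01  1.23766016e+00
  1.65101004e-04 -4.02280563e-02]
yaw 74.47636383559575
to go, tool units [-0.04   0.081  0.957]
```

Call:
drive_tool:
  steps: "-0.02 0.04 0 0 0 0 1; -0.04 0.08 0 0 0 0 1; -0.04 0.08 0.13 0 0 0 1; -0.04 0.08 0.28 0 0 0 1; -0.04 0.08 0.43 0 0 0 1; -0.04 0.08 0.58 0 0 0 1; -0.04 0.08 0.73 0 0 0 1; -0.04 0.08 0.86 0 0 0 1; -0.04 0.08 0.955 0 0 0 1; -0.04 0.08 0.955 0 0 0 1"

```text
clock: 6.1
tcp_pos: [0.5498, -0.1018, 0.1122]
ee_rot: [0.137, 0.991, 0.0, -0.002]
contact_force: [-0.3, -0.7, 0.1]
finger_gap: 0.999
gripper_force: 0.0
```

Run:
```python
from h import *
a=snap('top','top1')['pixels'][200:300,270:400,::-1]; b=snap('side','side1')['pixels'][160:300,270:400,::-1]
A=cv2.resize(a,(520,400),interpolation=cv2.INTER_CUBIC);B=cv2.resize(b,(372,400),interpolation=cv2.INTER_CUBIC)
B=cv2.resize(b,(279,300),interpolation=cv2.INTER_CUBIC);B=cv2.copyMakeBorder(B,0,100,0,0,0)
cv2.imwrite('pics/v1.png',np.hstack([A,B]));o=observe();print(o['tcp_pos'],o['contact_force'])
for n in('top1','side1'): print(proj(pickle.load(open(n+'.pkl','rb')),o['tcp_pos']))
```

```text
[ 0.55137369 -0.10224993  0.11415083] [-0.66121177 -0.19873913  0.03575412]
[337.5850909  252.54145858]
[332.89217396 242.98095804]
```

View pics/v1.png

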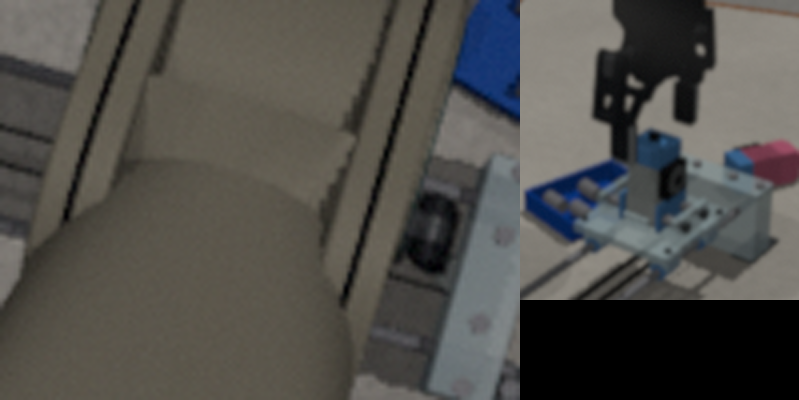

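The fingers straddle the cap (side view, near finger at about (317,232), cap at about (331,230)). I lower 4 mm and close gently to centre on the head.

Call:
drive_tool:
  steps: "0 0 0.02 0 0 0 1; 0 0 0.04 0 0 0 0.3; 0 0 0.04 0 0 0 -0.05; 0 0 0.04 0 0 0 -0.1; 0 0 0.04 0 0 0 -0.2; 0 0 0.04 0 0 0 -0.3; 0 0 0.04 0 0 0 -0.4; 0 0 0.04 0 0 0 -0.4; 0 0 0.04 0 0 0 -0.4; 0 0 0.04 0 0 0 -0.4"
  grip_force: 20

```text
clock: 7.2
tcp_pos: [0.5517, -0.1017, 0.1106]
ee_rot: [0.137, 0.991, 0.001, 0.0]
contact_force: [0.3, 3.8, 5.8]
finger_gap: 0.416
gripper_force: 21.2
```

```bash
cat > st.py <<'E'
from h import *
from scipy.spatial.transform import Rotation as R
o=observe();M=R.from_quat(o['ee_rot']).as_matrix()
print('tcp',o['tcp_pos'],'tilt',(np.degrees(np.arctan2(M[2,1],-M[2,2]))).round(2),'F tool',(M.T@o['contact_force']).round(1),'T',(M.T@o['torque']).round(2),'gap mm',(o['finger_gap']*85).round(1),o['gripper_force'],o['clock'])
E
python3 st.py
```

```text
Traceback (most recent call last):
  File "st.py", line 4, in <module>
    print('tcp',o['tcp_pos'],'tilt',(np.degrees(np.arctan2(M[2,1],-M[2,2]))).round(2),'F tool',(M.T@o['contact_force']).round(1),'T',(M.T@o['torque']).round(2),'gap mm',(o['finger_gap']*85).round(1),o['gripper_force'],o['clock'])
                                                                                                                                                                         ^^^^^^^^^^^^^^^^^^^^^^^^^^
AttributeError: 'float' object has no attribute 'round'
```

Call:
drive_tool:
  steps: "0 0.002 0 0 0 0 -0.4; 0 0.004 0 0 0 0 -0.4; 0 0.004 0 0 0 0 -0.4; 0 0.008 -0.002 0.0028 0 0 -0.4; 0 0.0115 -0.004 0.0056 0 0 -0.4; 0 0.006 -0.006 0.0014 0 0 -0.4; 0 0 -0.008 -0.0028 0 0 -0.4; 0 -0.006 -0.01 -0.007 0 0 -0.4; 0 0 -0.012 -0.0028 0 0 -0.4; 0 0.004 -0.013 0 0 0 -0.4"
  grip_force: 80

```text
clock: 8.2
tcp_pos: [0.5516, -0.1021, 0.1113]
ee_rot: [0.138, 0.99, -0.0, 0.0]
contact_force: [2.1, 2.9, 1.2]
finger_gap: 0.401
gripper_force: 80.6
```

```bash
sed -i "s/(o\['finger_gap'\]\*85).round(1)/round(o['finger_gap']*85,1)/" st.py; python3 st.py
```

```text
tcp [ 0.55158458 -0.10213187  0.11133704] tilt -0.01 F tool [-1.3  3.4 -1.2] T [-1.08 -0.16  0.08] gap mm 34.1 80.62674050153873 8.2
```

Call:
drive_tool:
  steps: "0 -0.006 -0.002 -0.0042 0 0 -0.4; 0 -0.014 -0.005 -0.0097 0 0 -0.4; 0 -0.02 -0.008 -0.0142 0 0 -0.4; 0 -0.014 -0.01 -0.0097 0 0 -0.4; 0 -0.006 -0.013 -0.0042 0 0 -0.4; 0 0.004 -0.016 0.0028 0 0 -0.4; 0 0.012 -0.019 0.0083 0 0 -0.4; 0 0.018 -0.021 0.0125 0 0 -0.4; 0 0.0205 -0.022 0.0147 0 0 -0.4; 0 0.0205 -0.022 0.0147 0 0 -0.4"

```text
clock: 9.2
tcp_pos: [0.5514, -0.1, 0.1126]
ee_rot: [0.137, 0.989, -0.047, -0.007]
contact_force: [3.4, -0.8, -10.2]
finger_gap: 0.4
gripper_force: 80.3
```

```bash
python3 st.py
python3 - <<'E'
from h import *
b=snap('side','side2')['pixels'][205:305,270:400,::-1]
cv2.imwrite('pics/v2.png',cv2.resize(b,None,fx=5,fy=5,interpolation=cv2.INTER_CUBIC))
E
```

```text
tcp [ 0.55143048 -0.10003939  0.11257535] tilt -5.42 F tool [-3.5  1.1 10.2] T [-0.01 -0.9   0.08] gap mm 34.0 80.31687727496241 9.2
```

View pics/v2.png

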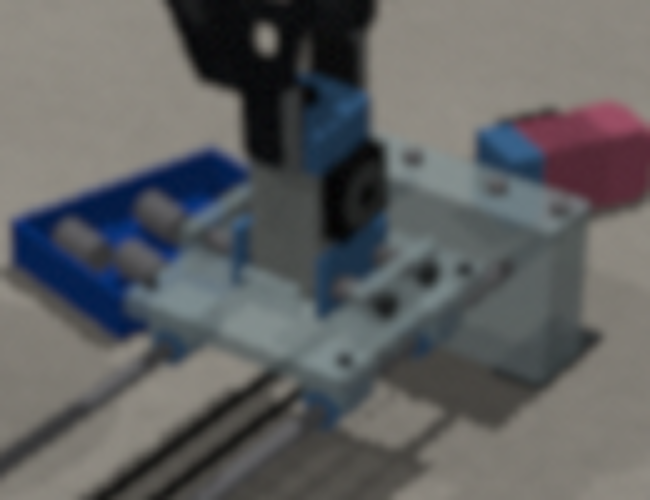

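Run:
```python
from h import *
a=pickle.load(open('side0.pkl','rb'));b=pickle.load(open('side2.pkl','rb'))
g=lambda c:cv2.resize(cv2.cvtColor(c['pixels'],cv2.COLOR_RGB2GRAY)[200:310,260:400],None,fx=8,fy=8,interpolation=cv2.INTER_CUBIC)
A,B=g(a),g(b)
def shift(u0,v0,u1,v1):
    x0,y0,x1,y1=[int(k) for k in((u0-260)*8,(v0-200)*8,(u1-260)*8,(v1-200)*8)]
    r=cv2.matchTemplate(B,A[y0:y1,x0:x1],cv2.TM_CCOEFF_NORMED); _,s,_,l=cv2.minMaxLoc(r); return (l[0]-x0)/8,(l[1]-y0)/8,round(s,3)
print('fan',shift(335,232,350,255)); print('plate screws',shift(336,256,362,284)); print('block',shift(350,232,392,260)); print('cap right',shift(333,222,347,237))
t=np.radians(74.2);Y=np.array([np.cos(t),np.sin(t),0]);X=np.array([Y[1],-Y[0],0]);Z=np.array([0,0,1.]);S=np.array([.552,-.101,.075])
def W(p,th,L):
    y,z=p[1],p[2]-.014+L; c,s=np.cos(th),np.sin(th)
    return S+X*p[0]+Y*(y*c+z*s)+Z*(.014+z*c-y*s)
for n,p in(('fan',(-.025,0,.045)),('capR',(-.015,-.018,.07)),('capmid',(-.015,0,.067))):
    for th in(0,2.5,5.4):
        print(n,th,(proj(a,W(p,np.radians(th),.0025))-proj(a,W(p,0,0))).round(2))
```

```text
fan (-0.25, -0.125, 0.994)
plate screws (0.0, 0.0, 0.998)
block (0.0, 0.0, 0.999)
cap right (-0.5, 1.0, 0.842)
fan 0 [ 0.05 -1.2 ]
fan 2.5 [-0.4  -0.87]
fan 5.4 [-0.91 -0.45]
capR 0 [ 0.05 -1.21]
capR 2.5 [-0.71 -1.05]
capR 5.4 [-1.61 -0.78]
capmid 0 [ 0.04 -1.22]
capmid 2.5 [-0.7  -0.69]
capmid 5.4 [-1.57 -0.01]
```

The carriage has not moved. The fan's pixel shift suggests the head follows the tool only partly, so I raise the grip, sweep to the other side and measure there.

Call:
drive_tool:
  steps: "0 0 0 0 0 0 -0.5; 0 0 0 0 0 0 -0.5; 0 -0.009 -0.001 -0.006 0 0 -0.5; 0 -0.0175 -0.001 -0.012 0 0 -0.5; 0 -0.026 -0.001 -0.018 0 0 -0.5; 0 -0.0345 -0.001 -0.024 0 0 -0.5; 0 -0.043 -0.001 -0.03 0 0 -0.5; 0 -0.043 -0.001 -0.03 0 0 -0.5; 0 -0.043 -0.001 -0.03 0 0 -0.5; 0 -0.043 -0.001 -0.03 0 0 -0.5"
  grip_force: 115

```text
clock: 10.25
tcp_pos: [0.5506, -0.1046, 0.1145]
ee_rot: [0.137, 0.989, 0.046, 0.006]
contact_force: [1.4, -3.2, -5.6]
finger_gap: 0.393
gripper_force: 116.6
```

```bash
cat > m.py <<'E'
import sys
from h import *
from scipy.optimize import least_squares
n=sys.argv[1]; a=pickle.load(open('side0.pkl','rb'));b=snap('side',n)
g=lambda c:cv2.resize(cv2.cvtColor(c['pixels'],cv2.COLOR_RGB2GRAY)[190:310,260:400],None,fx=10,fy=10,interpolation=cv2.INTER_CUBIC)
A,B=g(a),g(b)
def shift(u0,v0,u1,v1):
    x0,y0,x1,y1=[int(k) for k in((u0-260)*10,(v0-190)*10,(u1-260)*10,(v1-190)*10)]
    r=cv2.matchTemplate(B,A[y0:y1,x0:x1],cv2.TM_CCOEFF_NORMED); _,s,_,l=cv2.minMaxLoc(r); return np.array([(l[0]-x0)/10,(l[1]-y0)/10]),round(s,3)
f,s=shift(335,232,350,255); print('fan',f,s,'plate',shift(336,256,362,284))
t=np.radians(74.2);Y=np.array([np.cos(t),np.sin(t),0]);X=np.array([Y[1],-Y[0],0]);Z=np.array([0,0,1.]);S=np.array([.552,-.101,.075])
def W(p,th,L):
    y,z=p[1],p[2]-.014+L; c,s=np.cos(th),np.sin(th)
    return S+X*p[0]+Y*(y*c+z*s)+Z*(.014+z*c-y*s)
P=(-.025,0,.045)
r=least_squares(lambda q:proj(a,W(P,np.radians(q[0]),q[1]/1000))-proj(a,W(P,0,0))-f,[0,1.]); print('tilt deg, lift mm',r.x.round(2))
E
python3 st.py; python3 m.py side3
```

```text
tcp [ 0.55055406 -0.1045504   0.11447776] tilt 5.36 F tool [-2.2 -3.2  5.4] T [ 0.76 -0.42  0.11] gap mm 33.4 116.5947425365448 10.25
fan [ 1.4 -2.6] 0.958 plate (array([0., 0.]), 0.999)
tilt deg, lift mm [-7.35  3.72]
```

Between the two sides the fan's shift implies a head swing of about 9° and a lift near 3.5 mm; the forces are small and the carriage is down. I go on with full rocking cycles.

Call:
drive_tool:
  steps: "0 0.012 -0.002 0.0075 0 0 -0.5; 0 0.025 -0.004 0.015 0 0 -0.5; 0 0.037 -0.005 0.0222 0 0 -0.5; 0 0.049 -0.0056 0.0294 0 0 -0.5; 0 0.049 -0.0056 0.0294 0 0 -0.5; 0 0.037 -0.01 0.0222 0 0 -0.5; 0 0.026 -0.014 0.015 0 0 -0.5; 0 0.014 -0.017 0.0075 0 0 -0.5; 0 0.002 -0.02 0 0 0 -0.5; 0 0.002 -0.02 0 0 0 -0.5"

```text
clock: 11.3
tcp_pos: [0.5506, -0.1044, 0.1163]
ee_rot: [0.138, 0.989, 0.048, 0.007]
contact_force: [0.8, -0.8, -4.9]
finger_gap: 0.395
gripper_force: 116.8
```

```bash
python3 st.py; python3 m.py side4
```

```text
tcp [ 0.55061272 -0.10444062  0.11632163] tilt 5.6 F tool [-1.  -1.   4.9] T [ 0.38 -0.37  0.01] gap mm 33.6 116.82432207566308 11.3
fan [ 1.4 -3.7] 0.953 plate (array([0., 0.]), 0.999)
tilt deg, lift mm [-6.65  6.04]
```

Call:
drive_tool:
  steps: "0 0.0135 -0.002 0.0075 0 0 -0.5; 0 0.027 -0.004 0.015 0 0 -0.5; 0 0.0395 -0.005 0.0222 0 0 -0.5; 0 0.0525 -0.0055 0.0294 0 0 -0.5; 0 0.0525 -0.0055 0.0294 0 0 -0.5; 0 0.04 -0.01 0.0222 0 0 -0.5; 0 0.028 -0.014 0.015 0 0 -0.5; 0 0.015 -0.017 0.0075 0 0 -0.5; 0 0.002 -0.02 0 0 0 -0.5; 0 0.002 -0.02 0 0 0 -0.5"

```text
clock: 12.35
tcp_pos: [0.5508, -0.1044, 0.1187]
ee_rot: [0.138, 0.989, 0.048, 0.007]
contact_force: [-0.3, -2.0, -3.8]
finger_gap: 0.394
gripper_force: 117.2
```

Call:
drive_tool:
  steps: "0 0.0145 -0.002 0.0075 0 0 -0.5; 0 0.029 -0.0035 0.015 0 0 -0.5; 0 0.0425 -0.005 0.0222 0 0 -0.5; 0 0.056 -0.005 0.0294 0 0 -0.5; 0 0.056 -0.005 0.0294 0 0 -0.5; 0 0.043 -0.0095 0.0222 0 0 -0.5; 0 0.03 -0.0135 0.015 0 0 -0.5; 0 0.016 -0.017 0.0075 0 0 -0.5; 0 0.002 -0.02 0 0 0 -0.5; 0 0.002 -0.02 0 0 0 -0.5"

```text
clock: 13.35
tcp_pos: [0.5507, -0.1041, 0.1203]
ee_rot: [0.138, 0.989, 0.049, 0.007]
contact_force: [-0.2, -1.6, -4.5]
finger_gap: 0.391
gripper_force: 117.0
```

```bash
python3 st.py; python3 m.py side5
```

```text
tcp [ 0.55074285 -0.10410271  0.12028431] tilt 5.65 F tool [-0.3 -2.   4.3] T [ 0.39 -0.29 -0.01] gap mm 33.2 117.00627268131939 13.35
fan [ 1.4 -5.7] 0.946 plate (array([0., 0.]), 0.999)
tilt deg, lift mm [-5.6  10.26]
```

Call:
drive_tool:
  steps: "0 0.0155 -0.002 0.0075 0 0 -0.5; 0 0.031 -0.0035 0.015 0 0 -0.5; 0 0.0455 -0.0045 0.0222 0 0 -0.5; 0 0.06 -0.0045 0.0294 0 0 -0.5; 0 0.06 -0.0045 0.0294 0 0 -0.5; 0 0.046 -0.0095 0.0222 0 0 -0.5; 0 0.032 -0.0135 0.015 0 0 -0.5; 0 0.017 -0.017 0.0075 0 0 -0.5; 0 0.002 -0.02 0 0 0 -0.5; 0 0.002 -0.02 0 0 0 -0.5"

```text
clock: 14.4
tcp_pos: [0.551, -0.1039, 0.1225]
ee_rot: [0.138, 0.989, 0.049, 0.007]
contact_force: [1.0, -0.3, -5.3]
finger_gap: 0.391
gripper_force: 117.1
```

Call:
drive_tool:
  steps: "0 0.0165 -0.002 0.0075 0 0 -0.5; 0 0.033 -0.0035 0.015 0 0 -0.5; 0 0.0485 -0.0045 0.0222 0 0 -0.5; 0 0.064 -0.0045 0.0294 0 0 -0.5; 0 0.064 -0.0045 0.0294 0 0 -0.5; 0 0.049 -0.01 0.0222 0 0 -0.5; 0 0.0345 -0.014 0.0155 0 0 -0.5; 0 0.0345 -0.017 0.0155 0 0 -0.5; 0 0.0345 -0.019 0.0155 0 0 -0.5; 0 0.0345 -0.02 0.0155 0 0 -0.5"

```text
clock: 15.4
tcp_pos: [0.5524, -0.1004, 0.1262]
ee_rot: [0.137, 0.991, -0.0, 0.001]
contact_force: [-3.0, 0.4, 5.2]
finger_gap: 0.391
gripper_force: 118.5
```

```bash
python3 st.py; python3 m.py side6
```

```text
tcp [ 0.55240753 -0.10042522  0.12620221] tilt -0.05 F tool [ 3.  -0.4 -5.2] T [ 0.15  0.63 -0.04] gap mm 33.3 118.5274063021916 15.4
fan [-0.3 -7.6] 0.951 plate (array([0., 0.]), 0.999)
tilt deg, lift mm [ 2.39 16.65]
```

Call:
drive_tool:
  steps: "0 0 -0.01 0 0 0 -0.5; 0 0 -0.04 0 0 0 -0.5; 0 0 -0.09 0 0 0 -0.5; 0 0 -0.14 0 0 0 -0.5; 0 0 -0.2 0 0 0 -0.5; 0 0 -0.26 0 0 0 -0.5; 0 0 -0.32 0 0 0 -0.5; 0 0 -0.37 0 0 0 -0.5; 0 0 -0.4 0 0 0 -0.5; 0 0 -0.413 0 0 0 -0.5"

```text
clock: 16.45
tcp_pos: [0.552, -0.1008, 0.1664]
ee_rot: [0.137, 0.991, -0.001, 0.0]
contact_force: [-0.3, -0.2, -1.8]
finger_gap: 0.394
gripper_force: 117.7
```

Call:
drive_tool:
  steps: "0 0 0 0 0 0 -0.5; 0 0 0 0 0 0 -0.5; 0 0 0 0 0 0 -0.5; 0 0 0 0 0 0 -0.5; 0 0 0 0 0 0 -0.5; 0 0 0 0 0 0 -0.5; 0 0 0 0 0 0 -0.5; 0 0 0 0 0 0 -0.5; 0 0 0 0 0 0 -0.5; 0 0 0 0 0 0 -0.5"

```text
clock: 17.45
tcp_pos: [0.5518, -0.1008, 0.1659]
ee_rot: [0.137, 0.991, -0.001, -0.0]
contact_force: [-0.5, 0.1, -2.0]
finger_gap: 0.397
gripper_force: 117.7
```

```bash
python3 st.py; python3 m.py side7
python3 - <<'E'
from h import *
c=pickle.load(open('side7.pkl','rb'));b=c['pixels'][180:300,270:400,::-1]
cv2.imwrite('pics/v3.png',cv2.resize(b,None,fx=5,fy=5,interpolation=cv2.INTER_CUBIC))
for n,z in(('nozzle',.116),('grip',.190),('foot',.132)): 
    u=proj(c,[.552,-.101,z]);print(n,((u-[270,180])*5).round(0))
E
```

```text
tcp [ 0.55176203 -0.10076133  0.165894  ] tilt -0.07 F tool [ 0.5 -0.   2. ] T [-0.03  0.02 -0.02] gap mm 33.7 117.73788571357727 17.45
fan [  0.9 -27.8] 0.913 plate (array([0., 0.]), 0.998)
tilt deg, lift mm [ 0.33 56.73]
nozzle [312. 312.]
grip [317. 131.]
foot [313. 274.]
```

View pics/v3.png

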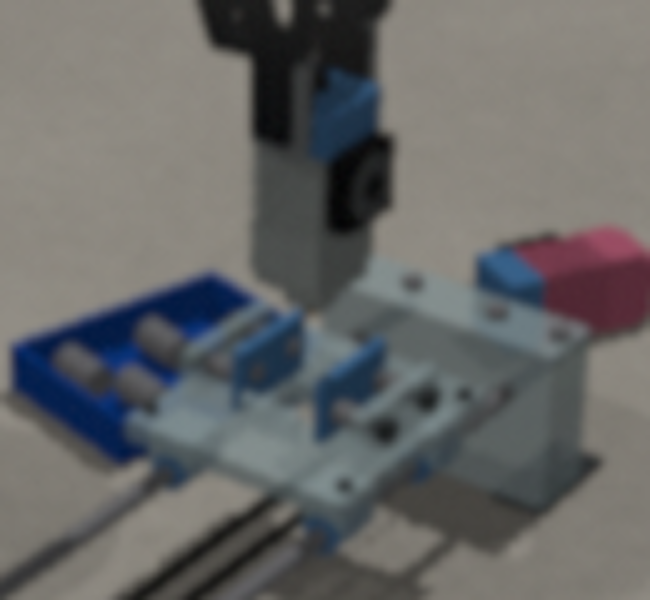

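Run:
```python
from h import *
c=pickle.load(open('side7.pkl','rb'))
t=np.radians(74.2);Y=np.array([np.cos(t),np.sin(t),0]);X=np.array([Y[1],-Y[0],0]);Z=np.array([0,0,1.]);S=np.array([.552,-.101,.075])
for th in(-2,0,2):
    a=np.radians(th)
    for n,p in(('footnear',(-.015,.018,0)),('footleft',(.015,.018,0)),('capright',(-.015,-.018,.076)),('capRlow',(-.015,-.018,.060)),('stub',(0,0,.082)),('fan',(-.025,0,.045))):
        y,z=p[1],p[2]-.04; q=S+X*p[0]+Y*(y*np.cos(a)+z*np.sin(a))+Z*(.057+.04+z*np.cos(a)-y*np.sin(a))
        print(th,n,((proj(c,q)-[270,180])*5).round(0),end=' ')
    print()
```

```text
-2 footnear [317. 304.] -2 footleft [249. 281.] -2 capright [383.  79.] -2 capRlow [381. 120.] -2 stub [321.  68.] -2 fan [375. 182.] 
0 footnear [319. 305.] 0 footleft [251. 281.] 0 capright [381.  78.] 0 capRlow [380. 119.] 0 stub [318.  69.] 0 fan [374. 182.] 
2 footnear [321. 305.] 2 footleft [253. 281.] 2 capright [380.  78.] 2 capRlow [379. 118.] 2 stub [316.  70.] 2 fan [374. 182.]
```

The head hangs upright above its seat (foot corner at about (315,308), predicted (319,305)). It is lifted about 57 mm, and the carriage has not moved. I hand the job in.

```bash
python3 -c "
from bench import finish_job
print(finish_job())"
```

```text
the job is handed in; nothing more can be done
None
```

I rocked the print head free over about six swings each way, roughly 5° on most of them by tool angle, and handed the job in. It was still gripped, upright within 1–2° and straight above its seat, with the nozzle about 15 mm above the cheek tops; the carriage did not move off its rods.

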